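Let the carver's ratchet turntable back to the red tooth

ROBOT

A 6-joint arm with a two-finger parallel gripper is mounted at the origin on the work surface. World frame = base frame: x ahead of the robot, y to its left, z up, the work surface at z = 0. Lengths are in m, angles in rad, forces in N, time in s.
With the tool pointing down it reaches from about 0.4 to 0.825 m from the base axis. Payload 7 kg.
Tool frame: the origin (TCP) lies at the very end of the fingers, on their centre line; the grasp point (between the pads) lies hold_point_z behind it (hold_point_z is the distance from the TCP to the grasp point, in m); z points along the fingers, y is the line along which they close (so a half turn about z gives the same grasp; the last joint's range is limited). The gripper opens to 85 mm and grips with 20 to 120 N. Pads are 22 mm wide; open, the fingers measure 114 mm over their backs; the gripper's body (76 mm by 85 mm) begins 54 mm behind the grasp point. The pads swing forward as they close: fully open they stand 13 mm farther back than shut.
Start: joints at [0.288, 0.359, 0.012, 0, -1.224, -0.288], TCP at [0.675, -0, 0.231] pointing down, gripper open.
Joint ranges: [-3.07, 3.07], [-1.43, 2.12], [-1.02, 1.25], [-3.03, 1.67], [-3.05, -0], [-3.03, 3.03]. Speed limits (rad/s): [2.39, 2.39, 3.01, 3.14, 3.14, 3.14].

INTERFACE

Orientations are given as a rotation vector (axis times angle).
In Python, from station import get_state, camera, camera_params, close_job, masks_of, hold_point_z gives the robot as it stands.
- The arm moves only by the tool servo_tool, never from a script. Its argument "targets" is a list of rows, each a list of 7 numbers: the turn, a rotation vector about the tool's x, y, z in rad, then the shift along the tool's x, y, z in mm, then the opening, from 0 (shut) to 1 (fully open). A call has 1 to 12 rows; each row is the pose to reach, as a shift and turn from the pose commanded when the call began, along the tool's axes at that moment; what a row does not reach only later rows make up. A row lasts 1/12 s, in which the tool goes at most 41.7 mm and 7.16 degrees, less where a joint would pass 70% of its speed; a pose out of reach is approached as far as the arm can. A call with a gripper value outside its range is refused whole. The fingers move at their own pace and stop on an object; "newtons" is the grip in N (left out, the last holds). Time passes only in rows, so rows that repeat a pose let the fingers close. It gives the time, the measured TCP pose, the force, the opening and the grip force at its end, in the units of the state.
- get_state(): the state, without advancing time (a new reading comes with each control period).
- camera(name): name is "scene" or "side" or "wrist"; returns the picture (480x640x3 uint8, red, green, blue); there is no depth.
- camera_params(name): a dict with "mtx" (3x3 intrinsics, pixels), "D" ([k1, k2, p1, p2, k3] as OpenCV has them; the pictures are not rectified), "rvec" (rotation vector, rad) and "tvec" (3), from world to camera coordinates, as OpenCV has them; the wrist camera has in their place "hand_eye" (4x4, takes a point from camera to tool coordinates, whose origin is the TCP and whose axes are the flange's). Camera axes: x right, y down, z forward; pixel columns grow to the right and rows downward; lengths in m; the calibration is good to about 2 mm. A picture is of the moment at which its call begins: read the wrist's pose just before it. camera_params takes no time and is no camera call.
- close_job(): hands the job in; it is judged then, once.
Trained networks look in the newest picture that a camera, given by its name, has taken for a name from the list of things; names that differ only in an ending like _2 or _b are one class to them, and where a whole thing is asked for, a point or a joint stands for the part that bears it (a point fixed in the world has none). Each returns a list of dicts, best first, with "confidence" (0 to 1); they miss things now and then, are a little off and sometimes report something else, mostly with a low value. They report only what shows in the picture. A call takes as long as a camera call.
- masks_of(camera, target): "region" (480x640 bool, what is visible of it) and "position" ([column, row] in pixels, amid what is visible of it).
The state is a dict: "time_s": time; "q": joint angles; "joint_vel": joint speeds; "joint_efforts": joint torques, N m; "ee_pos": TCP position; "ee_rot": TCP orientation; "force": force on the tool from outside, world axes, zero at the start; "moment": the same for the moment, N m; "opening": finger opening in m; "gripper_force": force on a finger pad.
Only numpy, scipy, OpenCV 4.12 (cv2) and the standard library are available. Lean on these libraries where they do the work, as an engineer would, in place of code of your own. Each camera call takes 0.05 s, during which the arm holds its last target. There are 200 camera calls.

TASK

Let the ratchet turntable back so that its pawl holds it at the red tooth: swing the yellow pawl up out of the teeth and lay it right back, turn the table backwards (clockwise seen from above) by its upright wooden handle, then put the pawl fully down again into the gap just in front of the red tooth's steep face. Finish by easing the table further back until the red tooth presses against the pawl with a light but definite push (some 5 to 10 N), no slack left; never force the teeth against the pawl at any time. Do not touch the carved rosette or disturb the other things on the bench, and leave everything released.

Things in the scene. Friction and masses are not known exactly. Their poses are not given: they have to be found in the camera images.
- base: fixed wooden base board, 18 mm thick (reaching 130 mm to its own +x and -x, 135 mm to -y and 195 mm to +y of the origin), with a grey housing. Origin: on the turntable's vertical axis, at bench height; z up. Its own +y axis points to the pawl's hinge. Placed within some 20 cm, turned by up to 0.4 rad
- turntable: aluminium ratchet wheel, 200 mm in diameter, face 60 mm above the bench; turns on base's axis. On its rim, 74 to 98 mm from the axis, stand 12 saw teeth (one red), 14 mm tall, 0.524 rad apart: going anticlockwise from above each rises in a steep upright face, then ramps down over 0.28 rad. Origin on the axis at bench height; its yaw is base's minus turntable_angle. Stiff: about 2 N at the handle
- turntable_angle (a joint): rad, grows as the table turns backwards (clockwise from above). At 0 the red tooth's steep face just touches the lowered pawl; starts at -1.75 to -0.65. With the pawl down it turns backwards only until the next steep face meets the pawl. Between -0.12 and 0 the lowered pawl goes straight down in front of the red tooth; between -0.5 and -0.12 it lands on a ramp it slides down as the table goes back
- handle (a point): point on the axis of the turntable's upright round wooden handle, 105 mm above the bench; handle 16 mm in diameter, 86 mm from the turntable's axis, from 60 to 126 mm above the bench. At turntable_angle 0 it lies 124 degrees clockwise (from above) of base's +x axis. It can swivel between the fingers. The rosette's top is 79 mm and the tooth tips are 74 mm above the bench
- red_tooth (a point): top edge of the red tooth's steep face, 86 mm from the turntable's axis, 74 mm above the bench
- pawl: the yellow pawl: an arm 12 mm wide from the hinge towards the turntable's axis, with a blunt round nose, 10 mm wide, hanging among the teeth 86 mm from the axis. Origin on its hinge. It weighs about 160 g, falls by its own weight, and stays up by its weight once laid back past the upright. Its nose should carry some 5 to 10 N; above 18 N it is being forced
- pawl_angle (a joint): lift of the pawl, rad: 0 fully down in a gap, up to 0.25 when it rides on a tooth, about 1.5 balanced upright, 1.95 laid right back against its stop (it grows as the pawl is lifted up and over, away from the turntable)
- pawl_hinge (a point): the pawl's horizontal hinge, along base's x axis, 147 mm from the turntable's axis along base's +y and 92 mm above the bench, between two grey cheeks (40 mm wide over all, reaching 100 mm above the bench)
- pawl_bar (a point): where to take the pawl: axis of its round bar, 12 mm in diameter, level along base's -x from the arm; the point is 37 mm from the arm's middle, 27 mm from the bar's end. With the pawl down it lies 82 mm along base's +y and 37 mm along base's -x from the turntable's axis, 102 mm above the bench; it swings about pawl_hinge at 65.8 mm from the hinge axis. The bar can swivel in the fingers
- carving: freshly carved wooden rosette, 90 mm in diameter, fixed on the middle of the turntable, 60 to 79 mm above the bench; not to be touched
- wax_tin: bystander: flat brass tin, 48 mm in diameter, 28 mm high, standing on the base board at its corner towards base's +x, -y
- gouge: bystander: gouge with a wooden handle lying on the bench
- mallet: bystander: mallet lying on the bench
- sanding_block: bystander: cork sanding block 110 x 60 x 32 mm
- dust_brush: bystander: brush lying on the bench
- glue: bystander: white glue bottle with an orange cap, 150 mm tall
- mug: bystander: blue mug, 90 mm tall

How it is judged:
On the way, in this order (a step that is already met when the one before it is completed fails the run):
1. the pawl is lifted out of the teeth and laid right back (value of joint pawl_angle above 1.75 rad), for 0.2 s.
2. with the pawl up, the table is turned back until the red tooth comes to the pawl (value of joint turntable_angle above -0.45 rad and value of joint pawl_angle above 0.5 rad), for 0.1 s.
3. with the pawl fully down in the gap, the red tooth is brought to press against it (4 N or more) (value of joint pawl_angle below 0.06 rad and value of joint turntable_angle between -0.03 and 0.03 rad and contact force between pawl and turntable above 4 N), for 0.15 s.
At the end, for the whole second after the job is handed in: The pawl is fully down in the gap (within 0.06 rad), the red tooth's steep face rests against it (turntable_angle within 0.03 rad of 0), the table is at rest and everything is released (value of joint pawl_angle below 0.06 rad and value of joint turntable_angle between -0.03 and 0.03 rad and angular speed of turntable below 0.05 rad/s); the robot touches nothing.
It fails at once if the teeth are forced against the pawl (more than 18 N) (contact force between pawl and turntable above 18 N).
It fails at once if the carved rosette is touched (more than 1 N) (contact force between carving and the fingers above 1 N or contact force between carving and the arm above 1 N).
It fails at once if a bystander is moved by more than 30 mm (distance of any of wax_tin, gouge, mallet, sanding_block, dust_brush, glue, mug from where it was at the start of the episode above 0.03 m).
It also fails if it takes over 72 s, if anything falls off the work surface, if the arm or the gripper's body presses on something with over 40 N, if the wrist force passes 120 N, or if a joint passes its speed limit or range.

## Working session

There is one attempt and no reset: what is moved stays moved. The work goes in short steps, Python scripts to look and compute and a tool call to move; the robot and the scene stay as the last step left them, time stands still between calls to the robot, and variables do not carry over. Pictures are saved under pics/ and viewed, at most 10 in all, crops included, and the job is handed in when it is done.

Besides the shell and the picture viewer there is one more tool, called by a JSON object that holds its "fn" and its "kwargs". servo_tool: Moves the arm, as the interface text tells. Its arguments: {"type":"object","properties":{"targets":{"type":"array"},"newtons":{"type":"number"}},"required":["targets"]}

```bash
mkdir -p pics; ls; cat > h.py <<'E'
import numpy as np, cv2
from station import *
from scipy.spatial.transform import Rotation as R
def cam(name, st=None):
    p=camera_params(name); K=np.array(p["mtx"]);D=np.array(p["D"],float)
    if "rvec" in p:
        Rm=cv2.Rodrigues(np.array(p["rvec"],float))[0]; t=np.array(p["tvec"],float).ravel()
    else:
        st=st or get_state(); T=np.eye(4);T[:3,:3]=R.from_rotvec(st["ee_rot"]).as_matrix();T[:3,3]=st["ee_pos"]
        M=np.linalg.inv(T@np.array(p["hand_eye"])); Rm=M[:3,:3];t=M[:3,3]
    return K,D,Rm,t
def at_z(c,px,z):
    K,D,Rm,t=c; u=cv2.undistortPoints(np.array([[px]],float),K,D)[0,0]
    d=Rm.T@np.array([u[0],u[1],1]); o=-Rm.T@t
    return o+d*(z-o[2])/d[2]
def proj(c,P):
    K,D,Rm,t=c; return cv2.projectPoints(np.atleast_2d(np.array(P,float)),cv2.Rodrigues(Rm)[0],t,K,D)[0][:,0]
E
python3 - <<'E'
from h import *
print(get_state(), hold_point_z if not callable(hold_point_z) else hold_point_z())
for n in("scene","side","wrist"):
    im=camera(n); cv2.imwrite(f"pics/{n}0.png",im[...,::-1])
    c=cam(n); print(n,"cam at",-c[2].T@c[3])
    for k,z in(("turntable",.06),("carving",.07),("handle",.105),("red_tooth",.067),("pawl",.09),("pawl_bar",.102),("base",.018),("wax_tin",.028)):
        for m in masks_of(n,k)[:2]:
            print(k,round(m["confidence"],2),np.round(m["position"]),m["region"].sum(),at_z(c,m["position"],z).round(4))
E
```

```text
pics
{'time_s': 0.0, 'q': array([ 2.88129198e-01,  3.59367703e-01,  1.10509111e-02, -3.45901608e-04,
       -1.22412422e+00, -2.88099969e-01]), 'joint_vel': array([-5.19669336e-04, -1.16181026e-03, -6.24162834e-05, -8.68944052e-04,
       -4.51183970e-04,  2.79809572e-04]), 'joint_efforts': array([ 2.55543900e-04, -5.83324420e+01,  2.93422562e+01,  6.93659976e+00,
       -6.00149287e-03, -1.14765509e-06]), 'ee_pos': array([ 6.74504238e-01, -1.25866648e-05,  2.30373410e-01]), 'ee_rot': array([ 2.22043041e+00, -2.22062707e+00, -1.68071812e-03]), 'force': array([0.35967899, 0.33623422, 0.16817046]), 'moment': array([-0.02841982, -0.02429392,  0.00409582]), 'gripper_force': 0.0, 'opening': 0.08521785306450759} 0.0187
scene cam at [1.60922611 0.15075386 0.99020539]
turntable 0.82 [306. 220.] 3200 [ 0.5528 -0.0242  0.06  ]
carving 0.63 [308. 219.] 671 [ 0.5579 -0.0204  0.07  ]
handle 0.69 [307. 222.] 3110 [ 0.6073 -0.0137  0.105 ]
red_tooth 0.98 [307. 219.] 3112 [ 0.5558 -0.0217  0.067 ]
pawl 0.53 [344. 206.] 268 [0.5144 0.0646 0.09  ]
pawl 0.41 [333. 306.] 943 [0.8463 0.0823 0.09  ]
pawl_
[... 702 characters left out ...]
 [267. 234.] 354 [0.5039 0.0572 0.102 ]
pawl_bar 0.35 [295. 268.] 4712 [ 0.5198 -0.0689  0.102 ]
base 0.82 [289. 276.] 12300 [ 0.5256 -0.0121  0.018 ]
wax_tin 0.92 [356. 283.] 402 [ 0.6494 -0.1043  0.028 ]
wrist cam at [ 0.67563921 -0.06675657  0.37452804]
turntable 0.77 [495. 178.] 51350 [ 0.5426 -0.0322  0.06  ]
carving 0.8 [503. 186.] 11518 [ 0.5401 -0.0271  0.07  ]
handle 0.81 [493. 174.] 51443 [ 0.5631 -0.0398  0.105 ]
red_tooth 0.74 [494. 178.] 51311 [ 0.546  -0.0329  0.067 ]
pawl 0.62 [535. 299.] 3045 [0.5143 0.0541 0.09  ]
pawl_bar 0.67 [533. 300.] 3061 [0.5226 0.0499 0.102 ]
base 0.89 [477. 182.] 96570 [ 0.5402 -0.0238  0.018 ]
wax_tin 0.64 [352.  84.] 3249 [ 0.6503 -0.1023  0.028 ]
```

View pics/wrist0.png

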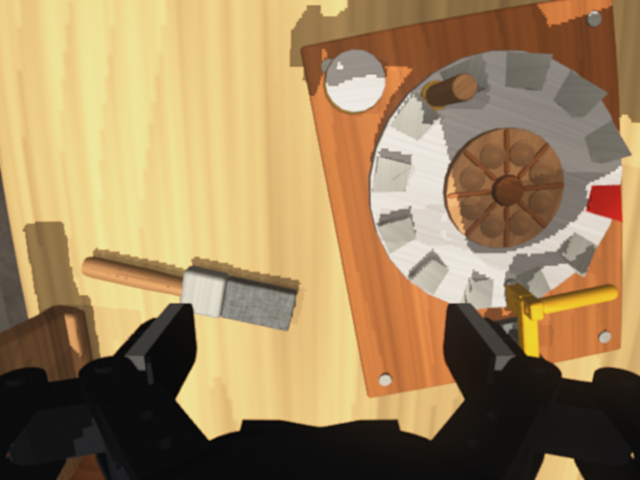

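```bash
python3 - <<'E'
import cv2
im=cv2.imread("pics/side0.png")[190:350,170:400]; cv2.imwrite("pics/side0c.png",cv2.resize(im,None,fx=3.4,fy=3.4,interpolation=2))
E
```

```text
(no output)
```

View pics/side0c.png

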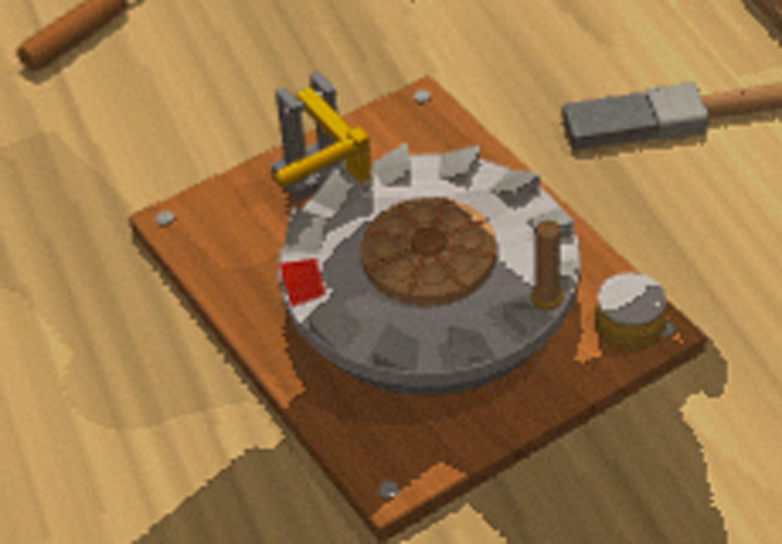

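The wrist view shows the pawl bar running right from (535,300) to (615,292), the handle top at (465,87), the red tooth at (605,203), the rosette centre at (508,188), and the board's left corners at (302,48) and (370,397). The side view shows all four board corners.

```bash
python3 - <<'E'
from h import *
from scipy.optimize import least_squares
cw,cs=cam("wrist"),cam("side")
W=[((130,-135,18),(302,48)),((130,195,18),(370,397)),((0,0,79),(508,188))]
s=lambda x,y:(170+x/3.4,190+y/3.4)
S=[((130,-135,18),s(708,342)),((130,195,18),s(430,75)),((-130,195,18),s(132,218)),((-130,-135,18),s(380,540)),((0,0,79),s(428,240))]
def T(p,P):
    c,sn=np.cos(p[2]),np.sin(p[2]); P=np.array(P)/1e3
    return np.array([p[0]+c*P[0]-sn*P[1],p[1]+sn*P[0]+c*P[1],P[2]])
def f(p,w=1,sd=1):
    r=[]
    if w: r+=[(proj(cw,T(p,a))[0]-b)/2.5 for a,b in W]
    if sd: r+=[proj(cs,T(p,a))[0]-b for a,b in S]
    return np.concatenate(r)
for a in((1,1),(1,0),(0,1)):
    o=least_squares(f,[.54,-.03,.19],args=a); print(a,o.x.round(4),o.fun.round(1))
    if a==(1,1): p=o.x
np.save("base.npy",p)
h=at_z(cw,(465,87),.126); hs=at_z(cs,s(548,230),.126)
for q in(h,hs):
    d=q[:2]-p[:2]; print("handle",q.round(4),np.hypot(*d), "theta",(-np.radians(124)-(np.arctan2(d[1],d[0])-p[2])))
bar=T(p,(-37,82,102)); print("bar",bar, "hinge",T(p,(0,147,92)))
print(proj(cw,[bar,T(p,(-64,82,102))]).round(), proj(cs,[bar,T(p,(-64,82,102))]).round())
st=get_state(); print(R.from_rotvec(st["ee_rot"]).as_matrix().round(3))
E
```

```text
(1, 1) [ 0.5383 -0.0278  0.1977] [-1.1 -2.1 -0.7 -0.   1.1 -0.3  0.3 -1.2 -0.4  0.1 -1.8 -0.  -0.1 -1.9
  0.1 -0.1]
(1, 0) [ 0.5379 -0.0262  0.2029] [-1.2 -0.9 -0.1  0.6  1.2  0.6]
(0, 1) [ 0.5382 -0.0301  0.191 ] [ 0.7 -0.1  0.5  0.6 -1.3  0.2 -0.3 -1.1  0.5  0.6]
handle [ 0.5929 -0.0913  0.126 ] 0.08375139737734612 theta -1.106177786277051
handle [ 0.5927 -0.0938  0.126 ] 0.08555310991710484 theta -1.0843327625806254
bar [0.48594219 0.04536964 0.102     ] hinge [0.50945589 0.11637039 0.092     ]
[[582. 294.]
 [617. 286.]] [[262. 239.]
 [251. 244.]]
[[ 0. -1.  0.]
 [-1. -0. -0.]
 [ 0. -0. -1.]]
```

{"fn": "servo_tool", "kwargs": {"targets": [[0,0,1.373,-45,188,70,0.5],[0,0,1.373,-45,188,70,0.5],[0,0,1.373,-45,188,70,0.5],[0,0,1.373,-45,188,70,0.5],[0,0,1.373,-45,188,70,0.5],[0,0,1.373,-45,188,70,0.5],[0,0,1.373,-45,188,70,0.5],[0,0,1.373,-45,188,70,0.5],[0,0,1.373,-45,188,70,0.5],[0,0,1.373,-45,188,70,0.5],[0,0,1.373,-45,188,70,0.5],[0,0,1.373,-45,188,70,0.5]], "newtons": 25}}

```text
time_s: 2.35
ee_pos: [0.487, 0.045, 0.1615]
ee_rot: [-0.301, 3.127, 0.0]
force: [0.5, -0.1, 0.2]
opening: 0.043
gripper_force: 0.0
```

{"fn": "servo_tool", "kwargs": {"targets": [[0,0,0,0,0,0,0.5],[0,0,0,0,0,0,0.5],[0,0,0,0,0,0,0.5]]}}

```text
time_s: 2.6
ee_pos: [0.487, 0.045, 0.1613]
ee_rot: [-0.315, 3.126, 0.0]
force: [0.3, 0.1, 0.7]
opening: 0.0427
gripper_force: 0.0
```

```bash
cat >> h.py <<'E'
p=np.load("base.npy")
def T(P):
    c,sn=np.cos(p[2]),np.sin(p[2]); P=np.array(P)/1e3
    return np.array([p[0]+c*P[0]-sn*P[1],p[1]+sn*P[0]+c*P[1],P[2]])
def delta(P): # mm shift in tool axes to bring TCP to base-frame point P (mm)
    st=get_state(); M=R.from_rotvec(st["ee_rot"]).as_matrix()
    return (M.T@(T(P)-st["ee_pos"])*1e3).round(1)
def yawerr():
    M=R.from_rotvec(get_state()["ee_rot"]).as_matrix(); return np.arctan2(M[1,1],M[0,1])-np.pi/2-p[2], M[:,2]
E
python3 - <<'E'
from h import *
print(delta((-37,82,83)),yawerr(),get_state()["opening"])
st=get_state();im=camera("wrist"); cv2.imwrite("pics/w1.png",im[...,::-1]); c=cam("wrist",st)
print(proj(c,[T((-37,82,102)),T((-64,82,102)),T((0,82,102)),T((0,0,79))]).round())
m=masks_of("wrist","pawl_bar"); print([(a["confidence"],a["position"]) for a in m])
E
```

```text
[ 1.   0.6 78.3] (np.float64(0.002951554685437341), array([ 9.73547010e-05,  4.26833062e-05, -9.99999994e-01])) 0.042737560232632796
[[324. 259.]
 [324. 207.]
 [323. 326.]
 [184. 307.]]
[(0.62, [337.8, 304.1])]
```

View pics/w1.png

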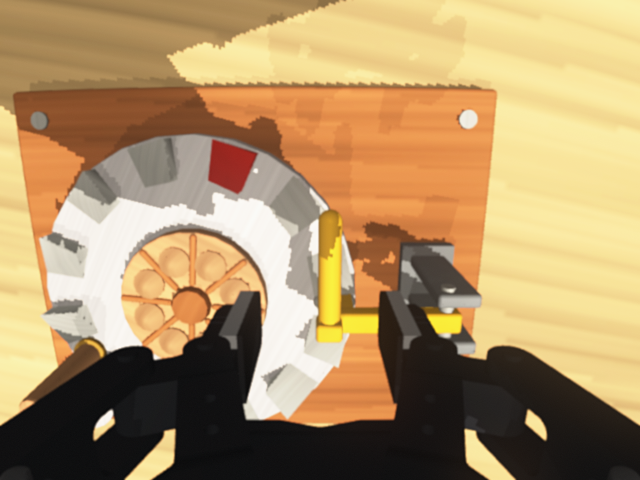

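The bar runs from (331,212) to (330,325), about 6 px (3 mm) further along base +y than predicted. The rosette at (190,306) agrees with that, so I'll shift the descent by 3 mm.

{"fn": "servo_tool", "kwargs": {"targets": [[0,0,0,0,3.5,25,0.5],[0,0,0,0,3.5,50,0.5],[0,0,0,0,3.5,70,0.5],[0,0,0,0,3.5,78,0.5],[0,0,0,0,3.5,78,0.5],[0,0,0,0,3.5,78,0.2],[0,0,0,0,3.5,78,0.05],[0,0,0,0,3.5,78,0.05],[0,0,0,0,3.5,78,0.05],[0,0,0,0,3.5,78,0.05],[0,0,0,0,3.5,78,0.05],[0,0,0,0,3.5,78,0.05]], "newtons": 25}}

```text
time_s: 3.7
ee_pos: [0.4871, 0.0499, 0.0846]
ee_rot: [-0.31, 3.123, 0.004]
force: [-3.5, 7.1, 1.0]
opening: 0.0109
gripper_force: 25.0
```

```bash
python3 - <<'E'
from h import *
st=get_state(); print(st["opening"],st["gripper_force"],st["force"],delta((-37,82,83)))
a=.153
for l in np.linspace(0,1.97,14):
    print(round(l,2), np.round([-65.8*(np.cos(a+l)-np.cos(a)), -65.8*(np.sin(a+l)-np.sin(a))],1)) # tool y, tool z
E
```

```text
0.010854556101801688 25.04638284444809 [-3.53952649  7.05818644  1.00175618] [ 2.  -4.2  1.6]
0.0 [-0. -0.]
0.15 [ 2.3 -9.7]
0.3 [  6. -19.]
0.45 [ 11.  -27.5]
0.61 [ 17.3 -35.3]
0.76 [ 24.7 -41.9]
0.91 [ 33.  -47.4]
1.06 [ 42.  -51.6]
1.21 [ 51.6 -54.4]
1.36 [ 61.5 -55.7]
1.52 [ 71.4 -55.5]
1.67 [ 81.3 -53.7]
1.82 [ 90.7 -50.6]
1.97 [ 99.5 -46. ]
```

{"fn": "servo_tool", "kwargs": {"targets": [[0,0,0,0,2,-5,0.05],[0,0,0,0,3,-10,0.05],[0,0,0,0,7,-19,0.05],[0,0,0,0,12,-27.5,0.05],[0,0,0,0,18,-35,0.05],[0,0,0,0,25.5,-42,0.05],[0,0,0,0,34,-47.5,0.05],[0,0,0,0,43,-51.5,0.05],[0,0,0,0,52.5,-54.5,0.05],[0,0,0,0,62.5,-55.5,0.05],[0,0,0,0,72.5,-55.5,0.05],[0,0,0,0,72.5,-55.5,0.05]]}}

```text
time_s: 4.7
ee_pos: [0.473, 0.1204, 0.1414]
ee_rot: [-0.312, 3.123, 0.001]
force: [-2.8, -1.2, 12.8]
opening: 0.0111
gripper_force: 26.2
```

{"fn": "servo_tool", "kwargs": {"targets": [[0,0,0,0,5,1,0.05],[0,0,0,0,10,2,0.05],[0,0,0,0,15,3.5,0.05],[0,0,0,0,19,5,0.05],[0,0,0,0,23,7,0.05],[0,0,0,0,26,8.5,0.05],[0,0,0,0,26,8.5,0.05],[0,0,0,0,26,8.5,0.05],[0,0,0,0,26,8.5,0.05]]}}

```text
time_s: 5.45
ee_pos: [0.4678, 0.1457, 0.1308]
ee_rot: [-0.311, 3.125, 0.001]
force: [5.2, 2.0, 5.2]
opening: 0.0111
gripper_force: 26.9
```

```bash
python3 - <<'E'
from h import *
st=get_state(); print(st["opening"],st["gripper_force"],st["force"]);d=T((0,147,92));M=R.from_rotvec(st["ee_rot"]).as_matrix()
print(-delta((-37,180,130)))
g=camera("side"); cv2.imwrite("pics/s2.png",cv2.resize(g[170:350,170:400,::-1],None,fx=3,fy=3))
E
```

```text
0.011074358764167982 26.86405509710312 [5.16801266 2.01570562 5.17344401]
[-1.9  3.9 -0.8]
```

View pics/s2.png

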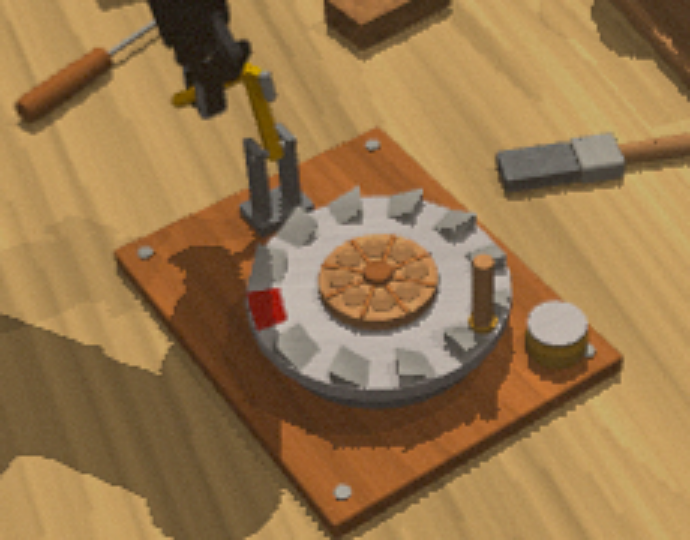

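The pawl is laid right back: the arm leans away from the table at (262,110), and the gripper is holding the bar at (200,95). Next I release it and move above the handle.

{"fn": "servo_tool", "kwargs": {"targets": [[0,0,0,0,0,0,0.35],[0,0,0,0,0,0,0.35],[0,0,0,0,0,0,0.35],[0,0,0,0,0,0,0.35],[0,0,0,0,0,-20,0.35],[0,0,0,0,0,-40,0.35],[0,0,0,-26,-40,-40,0.5],[0,0,0,-50,-80,-40,0.5],[0,0,0,-78,-120,-40,0.5],[0,0,0,-78,-160,-40,0.5],[0,0,0,-78,-200,-40,0.5],[0,0,0,-78,-215,-40,0.5]]}}

```text
time_s: 6.5
ee_pos: [0.5857, -0.0535, 0.1693]
ee_rot: [0.308, -3.124, 0.0]
force: [0.5, 1.0, -0.3]
opening: 0.0425
gripper_force: 0.0
```

{"fn": "servo_tool", "kwargs": {"targets": [[0,0,0,0,0,0,0.5],[0,0,0,0,0,0,0.5],[0,0,0,0,0,0,0.5]]}}

```text
time_s: 6.75
ee_pos: [0.5851, -0.0506, 0.1698]
ee_rot: [0.308, -3.125, -0.0]
force: [-0.2, 0.8, 0.1]
opening: 0.0427
gripper_force: 0.0
```

```bash
python3 - <<'E'
from h import *
p[:2]+=.004*np.array([-np.sin(p[2]),np.cos(p[2])]); np.save("base.npy",p); print(p)
st=get_state();im=camera("wrist"); cv2.imwrite("pics/w3.png",im[...,::-1]); c=cam("wrist",st)
print(st["ee_pos"],delta((41,-75,86)))
for th in(-1.05,-1.1): 
    a=-np.radians(124)-th; print(th,proj(c,[T((86*np.cos(a),86*np.sin(a),z)) for z in(126,60)]+[T((0,0,79))]).round().tolist())
E
```

```text
[ 0.53754046 -0.02384465  0.19768056]
[ 0.5850853  -0.05061958  0.16976061] [  0.5 -40.   84. ]
-1.05 [[234.0, 264.0], [255.0, 231.0], [386.0, 173.0]]
-1.1 [[239.0, 272.0], [259.0, 237.0], [386.0, 173.0]]
```

View pics/w3.png

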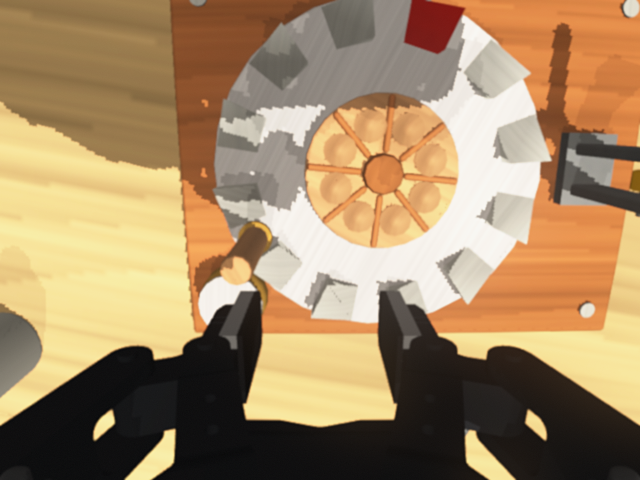

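The rosette centre at (384,173) and the handle top at (235,270) both match the model for theta of about -1.09. Now I grasp the handle.

{"fn": "servo_tool", "kwargs": {"targets": [[0,0,0,0.5,-20,0,0.5],[0,0,0,0.5,-41,0,0.5],[0,0,0,0.5,-41,0,0.5],[0,0,0,0.5,-41,30,0.5],[0,0,0,0.5,-41,60,0.5],[0,0,0,0.5,-41,82,0.5],[0,0,0,0.5,-41,82,0.5],[0,0,0,0.5,-41,82,0.2],[0,0,0,0.5,-41,82,0.1],[0,0,0,0.5,-41,82,0.1],[0,0,0,0.5,-41,82,0.1],[0,0,0,0.5,-41,82,0.1]], "newtons": 25}}

```text
time_s: 7.8
ee_pos: [0.5941, -0.0899, 0.0901]
ee_rot: [-0.311, 3.123, 0.001]
force: [-3.7, 6.0, 4.0]
opening: 0.0152
gripper_force: 26.0
```

```bash
cat >>h.py <<'E'
def where():
    st=get_state(); d=st["ee_pos"][:2]-p[:2]; a=np.arctan2(d[1],d[0])-p[2]
    c,s=np.cos(p[2]),np.sin(p[2]); f=st["force"]
    return dict(r=np.hypot(*d)*1e3,th=-np.radians(124)-a,z=st["ee_pos"][2],base=(np.array([[c,s],[-s,c]])@d*1e3).round(1),op=st["opening"],f=f.round(1),ftan=float(f[:2]@[np.sin(a+p[2]),-np.cos(a+p[2])]),grip=st["gripper_force"],t=st["time_s"])
E
python3 - <<'E'
from h import *
w=where();print(w)
th0=w["th"]
for th in np.linspace(th0,-.07,13):
    a=-np.radians(124)-th; print(round(th,3), -delta((0,0,0))[:0], delta((86*np.cos(a),86*np.sin(a),w["z"]*1e3)))
E
```

```text
{'r': np.float64(86.98656114527645), 'th': np.float64(-1.103396453478406), 'z': np.float64(0.09007471723712338), 'base': array([ 42.5, -75.9]), 'op': 0.01523959072609571, 'f': array([-3.7,  6. ,  4. ]), 'ftan': -1.0904145687255995, 'grip': 26.019937098026276, 't': 7.8}
-1.103 [] [ 0.5  0.9 -0. ]
-1.017 [] [ 7.1 -2.5 -0. ]
-0.931 [] [14.  -5.2 -0. ]
-0.845 [] [21.1 -7.4 -0.1]
-0.759 [] [28.3 -8.9 -0.1]
-0.673 [] [35.6 -9.8 -0.1]
-0.587 [] [ 43.  -10.1  -0.1]
-0.501 [] [50.4 -9.7 -0.1]
-0.414 [] [57.8 -8.7 -0.2]
-0.328 [] [65.  -7.  -0.2]
-0.242 [] [72.1 -4.8 -0.2]
-0.156 [] [78.9 -1.9 -0.2]
-0.07 [] [85.4  1.5 -0.2]
```

{"fn": "servo_tool", "kwargs": {"targets": [[0,0,0,7,-2,0,0.1],[0,0,0,14,-4.5,0,0.1],[0,0,0,21,-6.5,0,0.1],[0,0,0,28,-8,0,0.1],[0,0,0,35.5,-9,0,0.1],[0,0,0,43,-9.2,0,0.1],[0,0,0,50.5,-9,0,0.1],[0,0,0,58,-8,0,0.1],[0,0,0,65,-6,0,0.1],[0,0,0,72,-4,0,0.1],[0,0,0,76,-2.5,0,0.1],[0,0,0,76,-2.5,0,0.1]]}}

```text
time_s: 8.8
ee_pos: [0.5195, -0.1092, 0.0901]
ee_rot: [-0.31, 3.124, -0.002]
force: [-1.3, -4.3, 5.5]
opening: 0.0154
gripper_force: 26.2
```

```bash
python3 - <<'E'
from h import *
w=where();print(w)
for th in (-.13,-.1,-.07):
    a=-np.radians(124)-th; print(th, delta((86*np.cos(a),86*np.sin(a),w["z"]*1e3)))
for n in("side","scene"):
    im=camera(n);c=cam(n)
    hsv=cv2.cvtColor(im,cv2.COLOR_RGB2HSV); m=((hsv[...,0]<6)|(hsv[...,0]>174))&(hsv[...,1]>200)&(hsv[...,2]>90)
    m[:, :]&=np.hypot(*(np.indices(m.shape)[::-1]-proj(c,T((0,0,60)))[0][:,None,None]))<75
    ys,xs=np.nonzero(m); print(n,m.sum(),xs.mean(),ys.mean())
    q=proj(c,T((0,86,70)))[0]; x0,y0=int(q[0])-55,int(q[1])-45
    cv2.imwrite(f"pics/{n}4.png",cv2.resize(im[y0:y0+90,x0:x0+110,::-1],None,fx=5,fy=5))
a,b=[cv2.imread(f"pics/{n}4.png") for n in("side","scene")]
cv2.imwrite("pics/c4.png",cv2.resize(np.hstack([a,b]),None,fx=.72,fy=.72))
E
```

```text
{'r': np.float64(87.2594932167343), 'th': np.float64(-0.18694547677928441), 'z': np.float64(0.0900869291415714), 'base': array([-34.5, -80.1]), 'op': 0.015364923934701505, 'f': array([-1.3, -4.3,  5.5]), 'ftan': 0.3258807713124342, 'grip': 26.16379827260971, 't': 8.8}
-0.13 [ 3.9  3.2 -0. ]
-0.1 [ 6.2  4.4 -0. ]
-0.07 [ 8.5  5.7 -0. ]
side 100 264.2 249.56
scene 50 337.92 207.26
```

View pics/c4.png

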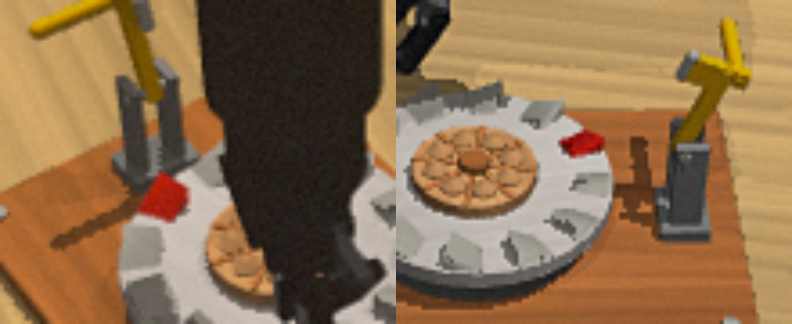

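{"fn": "servo_tool", "kwargs": {"targets": [[0,0,0,3,1.5,0,0.1],[0,0,0,6,3,0,0.1],[0,0,0,9,4.7,0,0.1],[0,0,0,9,4.7,0,0.1],[0,0,0,9,4.7,0,0.1]]}}

```text
time_s: 9.32
ee_pos: [0.5094, -0.1073, 0.09]
ee_rot: [-0.31, 3.125, -0.004]
force: [-2.2, -9.2, 6.9]
opening: 0.0153
gripper_force: 26.5
```

```bash
python3 - <<'E'
from h import *
print(where())
im=camera("scene");c=cam("scene")
q=[proj(c,[T((86*np.cos(a)*k,86*np.sin(a)*k,74)) for k in(74/86,98/86)]) for a in np.pi/2-np.array([0,-.06])-.0]
print(q)
q=proj(c,T((0,86,70)))[0]; x0,y0=int(q[0])-40,int(q[1])-30
v=cv2.resize(im[y0:y0+60,x0:x0+80,::-1],None,fx=9,fy=9,interpolation=cv2.INTER_CUBIC)
cv2.imwrite("pics/c5.png",v);print(x0,y0)
E
```

```text
{'r': np.float64(88.02961112272698), 'th': np.float64(-0.07057806044639747), 'z': np.float64(0.09003422667634203), 'base': array([-44. , -76.3]), 'op': 0.015313047105701801, 'f': array([-2.2, -9.2,  6.9]), 'ftan': -0.8839587223855863, 'grip': 26.499501764774323, 't': 9.3167}
[array([[336.58488536, 212.22263823],
       [345.9540568 , 212.13027166]]), array([[336.41843948, 211.10485855],
       [345.70558604, 210.65232157]])]
301 183
```

View pics/c5.png

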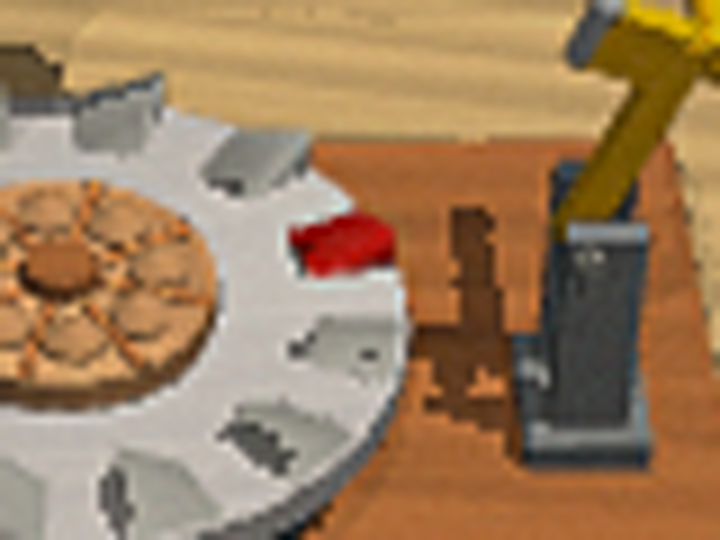

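Theta is about -0.075, with the red tooth face just short of the pawl line (red patch at about (340,210) in full-frame pixels). I release the handle and go back to the pawl bar.

{"fn": "servo_tool", "kwargs": {"targets": [[0,0,0,0,-1,0,0.1],[0,0,0,0,-1,0,0.4],[0,0,0,0,-1,0,0.4],[0,0,0,0,-1,0,0.4],[0,0,0,0,-1,-30,0.4],[0,0,0,0,0,-60,0.35],[0,0,0,0,30,-80,0.35],[0,0,0,0,70,-82,0.35],[0,0,0,-5,110,-82,0.35],[0,0,0,-9,150,-82,0.35],[0,0,0,-9,190,-82,0.35],[0,0,0,-9,230,-82,0.35]]}}

```text
time_s: 10.37
ee_pos: [0.4723, 0.1238, 0.1705]
ee_rot: [-0.31, 3.126, 0.0]
force: [1.8, -0.6, -0.4]
opening: 0.0299
gripper_force: 0.0
```

{"fn": "servo_tool", "kwargs": {"targets": [[0,0,0,0,26,0,0.35],[0,0,0,0,26,0,0.35],[0,0,0,0,26,0,0.35]]}}

```text
time_s: 10.62
ee_pos: [0.4675, 0.1488, 0.1702]
ee_rot: [0.315, -3.125, 0.0]
force: [-0.4, -0.8, -0.1]
opening: 0.0299
gripper_force: 0.0
```

```bash
python3 - <<'E'
from h import *
st=get_state(); M=R.from_rotvec(st["ee_rot"]).as_matrix()
print(M.T@(np.array([0.4678,0.1457,0.1308])-st["ee_pos"])*1e3, st["opening"],where()["base"])
E
```

```text
[ 0.27700694 -3.14991808 39.4286089 ] 0.029857713663050834 [-34.8 183.1]
```

{"fn": "servo_tool", "kwargs": {"targets": [[0,0,0,0,-3,20,0.35],[0,0,0,0,-3,39.5,0.35],[0,0,0,0,-3,39.5,0.35],[0,0,0,0,-3,39.5,0.15],[0,0,0,0,-3,39.5,0.05],[0,0,0,0,-3,39.5,0.05],[0,0,0,0,-3,39.5,0.05],[0,0,0,0,-3,39.5,0.05]], "newtons": 25}}

```text
time_s: 11.28
ee_pos: [0.4688, 0.1442, 0.1312]
ee_rot: [-0.31, 3.126, -0.0]
force: [1.7, -2.1, -3.5]
opening: 0.0106
gripper_force: 24.5
```

{"fn": "servo_tool", "kwargs": {"targets": [[0,0,0,0,-4,-2,0.05],[0,0,0,0,-8,-4,0.05],[0,0,0,0,-17,-7,0.05],[0,0,0,0,-27,-9,0.05],[0,0,0,0,-37,-9,0.05],[0,0,0,0,-47,-8,0.05],[0,0,0,0,-56.5,-5,0.05],[0,0,0,0,-65.5,-1,0.05],[0,0,0,0,-73.5,4.5,0.05],[0,0,0,0,-81,11.5,0.05],[0,0,0,0,-87.5,19,0.05],[0,0,0,0,-87.5,19,0.05]]}}

```text
time_s: 12.28
ee_pos: [0.4864, 0.0578, 0.1103]
ee_rot: [0.309, -3.126, 0.001]
force: [2.7, 2.5, -1.6]
opening: 0.0111
gripper_force: 24.6
```

```bash
python3 - <<'E'
from h import *
print(where())
E
```

```text
{'r': np.float64(96.33997494826941), 'th': np.float64(-4.0973255648546125), 'z': np.float64(0.11030125021947519), 'base': array([-34.1,  90.1]), 'op': 0.01106762323062163, 'f': array([ 2.7,  2.5, -1.6]), 'ftan': 3.6135750493516805, 'grip': 24.638527929782867, 't': 12.2833}
```

{"fn": "servo_tool", "kwargs": {"targets": [[0,0,0,0,-3,4,0.05],[0,0,0,0,-5,8.5,0.05],[0,0,0,0,-7,13,0.05],[0,0,0,0,-8.5,18,0.05],[0,0,0,0,-9.5,21,0.05],[0,0,0,0,-10.3,24,0.05],[0,0,0,0,-10.5,25,0.05],[0,0,0,0,-10.5,25,0.05]]}}

```text
time_s: 12.95
ee_pos: [0.4884, 0.0499, 0.089]
ee_rot: [-0.312, 3.124, 0.002]
force: [-12.1, 12.8, 27.6]
opening: 0.0108
gripper_force: 27.1
```

```bash
python3 - <<'E'
from h import *
print(where())
E
```

```text
{'r': np.float64(88.6264689349384), 'th': np.float64(-4.125198295716997), 'z': np.float64(0.0889515141912984), 'base': array([-33.7,  82. ]), 'op': 0.010782537061758045, 'f': array([-12.1,  12.8,  27.6]), 'ftan': -2.970450339837522, 'grip': 27.144209146499634, 't': 12.95}
```

{"fn": "servo_tool", "kwargs": {"targets": [[0,0,0,0,0.5,-1.5,0.05],[0,0,0,0,1,-3,0.05],[0,0,0,0,1,-3,0.05],[0,0,0,0,1,-3,0.05]]}}

```text
time_s: 13.28
ee_pos: [0.488, 0.0501, 0.0897]
ee_rot: [-0.311, 3.125, 0.001]
force: [1.3, 6.2, -1.7]
opening: 0.0109
gripper_force: 24.5
```

```bash
python3 - <<'E'
from h import *
print(where())
ims=[]
for n,w,h in(("side",90,80),("scene",90,80)):
    im=camera(n);c=cam(n); q=proj(c,T((0,86,80)))[0]; x0,y0=int(q[0])-w//2,int(q[1])-h//2; print(n,x0,y0)
    ims.append(cv2.resize(im[y0:y0+h,x0:x0+w,::-1],None,fx=4.4,fy=4.4,interpolation=cv2.INTER_CUBIC))
cv2.imwrite("pics/c6.png",np.hstack(ims))
st=get_state(); im=camera("wrist"); cv2.imwrite("pics/w6.png",im[...,::-1])
E
```

```text
{'r': np.float64(88.99043664607268), 'th': np.float64(-4.127134182430729), 'z': np.float64(0.08974804092082103), 'base': array([-34. ,  82.2]), 'op': 0.01085163757508055, 'f': array([ 1.3,  6.2, -1.7]), 'ftan': 4.550526659414619, 'grip': 24.503219425678253, 't': 13.2833}
side 229 197
scene 296 170
```

View pics/c6.png

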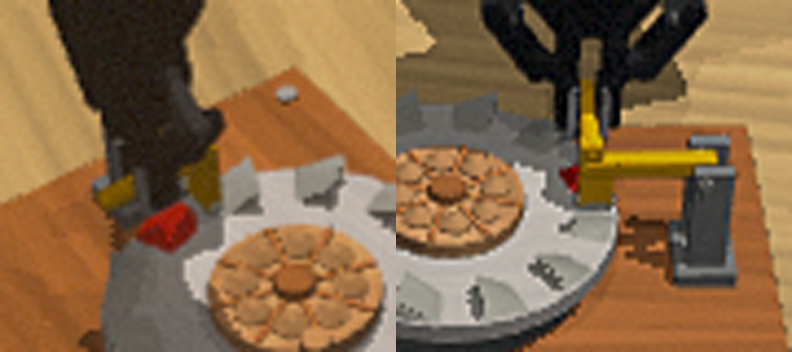

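{"fn": "servo_tool", "kwargs": {"targets": [[0,0,0,0,0,0,0.35],[0,0,0,0,0,0,0.35],[0,0,0,0,0,0,0.35],[0,0,0,0,0,0,0.35],[0,0,0,0,0,-20,0.35],[0,0,0,0,0,-50,0.35],[0,0,0,0,0,-80,0.35],[0,0,0,0,-30,-80,0.4],[0,0,0,0,-70,-80,0.4],[0,0,0,0,-110,-80,0.4],[0,0,0,0,-130,-80,0.4],[0,0,0,0,-130,-80,0.4]]}}

```text
time_s: 14.43
ee_pos: [0.5131, -0.0814, 0.1695]
ee_rot: [0.305, -3.126, 0.001]
force: [-0.5, -0.2, -0.5]
opening: 0.0339
gripper_force: 0.0
```

```bash
python3 - <<'E'
from h import *
st=get_state(); im=camera("wrist"); c=cam("wrist",st); print(st["ee_pos"])
def pts(l,th):
    a=.153+l; return [T((x,147-65.8*np.cos(a),92+65.8*np.sin(a))) for x in(0,-64)]
v=[im[...,::-1]]
for n in("wrist","side","scene"):
    cc=c if n=="wrist" else cam(n); print(n,[(l,proj(cc,pts(l,0)).round(1).tolist()) for l in(0,.07,.2)])
v=np.ascontiguousarray(im[...,::-1]); 
for th,col in((0,(0,255,0)),(-.12,(255,0,0))):
    a=np.pi/2-th; k=5/86  # face touches nose at x=-5
    for r in(74,98): 
        q=proj(c,T((r*np.cos(a+k),r*np.sin(a+k),74)))[0]; cv2.circle(v,(int(q[0]),int(q[1])),2,col,-1)
cv2.imwrite("pics/w7.png",v)
E
```

```text
[ 0.51308622 -0.08139312  0.16947482]
wrist [(0, [[558.8, 315.4], [576.6, 203.3]]), (0.07, [[564.6, 318.8], [583.2, 204.8]]), (0.2, [[577.1, 325.3], [597.3, 207.8]])]
side [(0, [[274.5, 231.6], [250.3, 243.3]]), (0.07, [[274.2, 230.0], [249.9, 241.6]]), (0.2, [[273.4, 226.8], [249.0, 238.3]])]
scene [(0, [[340.2, 203.7], [338.5, 188.1]]), (0.07, [[340.7, 202.3], [338.9, 186.7]]), (0.2, [[341.8, 199.7], [340.0, 184.2]])]
```

View pics/w7.png

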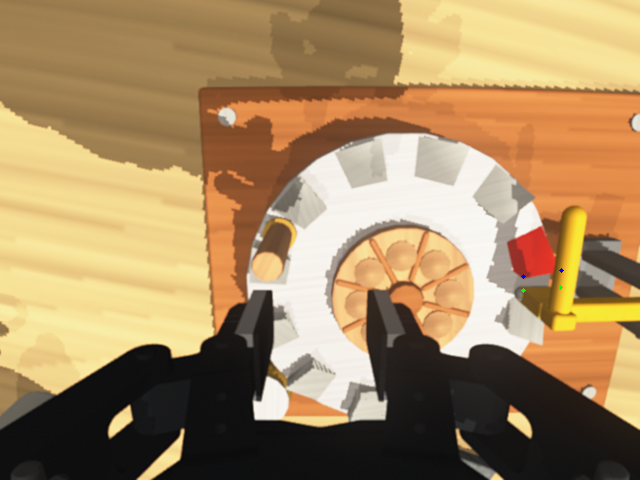

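The pawl lies down in front of the red tooth: bar end at (573,208), red steep edge from about (519,279) to (553,272). That puts theta near -0.1. I regrasp the handle at its last pose.

```bash
python3 - <<'E'
from h import *
c=cam("wrist"); 
h=at_z(c,(268,265),.126); d=h[:2]-p[:2]; print(h,np.hypot(*d),-np.radians(124)-(np.arctan2(d[1],d[0])-p[2]), proj(c,T((0,0,79))))
st=get_state(); M=R.from_rotvec(st["ee_rot"]).as_matrix()
print(M.T@(np.array([0.5094,-.1073,.09])-st["ee_pos"])*1e3, M.T@(np.r_[h[:2],.09]-st["ee_pos"])*1e3)
E
```

```text
[ 0.51460184 -0.10591726  0.126     ] 0.08521791962836976 -0.12319398666390935 [[405.39807103 300.98248   ]]
[  8.48700305 -26.00981803  79.41969148] [  3.1160591  -25.65762674  79.41331559]
```

{"fn": "servo_tool", "kwargs": {"targets": [[0,0,0,5.5,-13,0,0.45],[0,0,0,5.5,-26,0,0.45],[0,0,0,5.5,-26,0,0.45],[0,0,0,5.5,-26,30,0.45],[0,0,0,5.5,-26,60,0.45],[0,0,0,5.5,-26,79.5,0.45],[0,0,0,5.5,-26,79.5,0.45],[0,0,0,5.5,-26,79.5,0.2],[0,0,0,5.5,-26,79.5,0.1],[0,0,0,5.5,-26,79.5,0.1],[0,0,0,5.5,-26,79.5,0.1],[0,0,0,5.5,-26,79.5,0.1]], "newtons": 25}}

```text
time_s: 15.48
ee_pos: [0.5119, -0.1061, 0.0913]
ee_rot: [0.309, -3.125, 0.003]
force: [-0.5, -11.4, -7.0]
opening: 0.015
gripper_force: 27.6
```

```bash
python3 - <<'E'
from h import *
print(where())
E
```

```text
{'r': np.float64(86.14821113469787), 'th': np.float64(-0.09339995724009764), 'z': np.float64(0.09128678810426856), 'base': array([-41.3, -75.6]), 'op': 0.015008436808635433, 'f': array([ -0.5, -11.4,  -7. ]), 'ftan': -2.9286928447512, 'grip': 27.571249902248383, 't': 15.4833}
```

{"fn": "servo_tool", "kwargs": {"targets": [[0,0,0,0,-1.2,0,0.1],[0,0,0,0.5,-1,0,0.1],[0,0,0,0.9,-0.7,0,0.1],[0,0,0,1.3,-0.5,0,0.1],[0,0,0,1.8,-0.2,0,0.1],[0,0,0,2.2,0,0,0.1],[0,0,0,2.6,0.2,0,0.1],[0,0,0,3,0.5,0,0.1],[0,0,0,3.5,0.7,0,0.1],[0,0,0,3.5,0.7,0,0.1],[0,0,0,3.5,0.7,0,0.1]]}}

```text
time_s: 16.4
ee_pos: [0.5095, -0.1055, 0.0913]
ee_rot: [-0.309, 3.126, -0.002]
force: [1.0, -9.6, -6.6]
opening: 0.0149
gripper_force: 27.4
```

```bash
python3 - <<'E'
from h import *
print(where())
E
```

```text
{'r': np.float64(86.29630437554741), 'th': np.float64(-0.06523454043838628), 'z': np.float64(0.0912683401591484), 'base': array([-43.5, -74.5]), 'op': 0.014922761965754084, 'f': array([ 1. , -9.6, -6.6]), 'ftan': -4.088060471958827, 'grip': 27.415582537651062, 't': 16.4}
```

{"fn": "servo_tool", "kwargs": {"targets": [[0,0,0,0.5,-0.9,0,0.1],[0,0,0,0.8,-0.7,0,0.1],[0,0,0,1.0,-0.6,0,0.1],[0,0,0,1.3,-0.4,0,0.1],[0,0,0,1.6,-0.3,0,0.1],[0,0,0,1.8,-0.1,0,0.1],[0,0,0,2.1,0,0,0.1],[0,0,0,2.4,0.2,0,0.1],[0,0,0,2.4,0.2,0,0.1],[0,0,0,2.4,0.2,0,0.1]]}}

```text
time_s: 17.23
ee_pos: [0.5079, -0.105, 0.0913]
ee_rot: [-0.31, 3.124, -0.001]
force: [2.2, -5.9, -5.8]
opening: 0.0153
gripper_force: 27.5
```

```bash
python3 - <<'E'
from h import *
print(where())
im=camera("scene");c=cam("scene");q=proj(c,T((0,86,70)))[0]; x0,y0=int(q[0])-45,int(q[1])-35
a=cv2.resize(im[y0:y0+60,x0:x0+80,::-1],None,fx=5,fy=6.5,interpolation=2)
im=camera("side");c=cam("side");q=proj(c,T((0,86,70)))[0]; x0,y0=int(q[0])-40,int(q[1])-30
cv2.imwrite("pics/c8.png",np.hstack([a,cv2.resize(im[y0:y0+60,x0:x0+80,::-1],None,fx=5,fy=6.5,interpolation=2)]))
E
```

```text
{'r': np.float64(86.42232139981229), 'th': np.float64(-0.045959082829657216), 'z': np.float64(0.09125265013030003), 'base': array([-45. , -73.8]), 'op': 0.015283762270065795, 'f': array([ 2.2, -5.9, -5.8]), 'ftan': -4.123786206183924, 'grip': 27.478877305984497, 't': 17.2333}
```

View pics/c8.png

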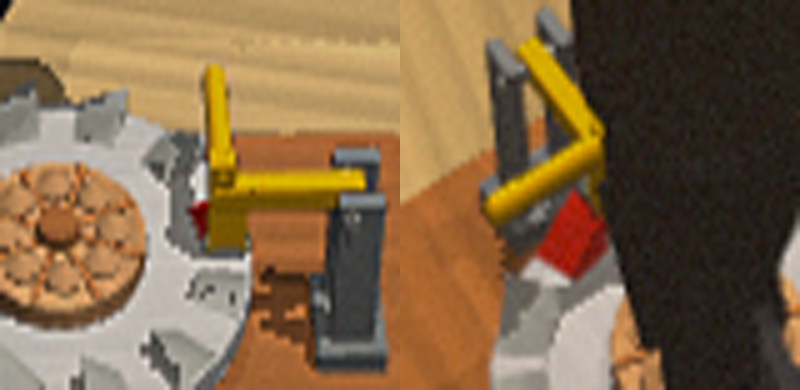

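The pawl is down in the right gap, with the red tooth just behind its nose. I creep onward.

{"fn": "servo_tool", "kwargs": {"targets": [[0,0,0,0.3,0.1,0,0.1],[0,0,0,0.5,0.2,0,0.1],[0,0,0,0.7,0.3,0,0.1],[0,0,0,0.9,0.5,0,0.1],[0,0,0,1.1,0.6,0,0.1],[0,0,0,1.3,0.7,0,0.1],[0,0,0,1.3,0.7,0,0.1]]}}

```text
time_s: 17.92
ee_pos: [0.5065, -0.1046, 0.0913]
ee_rot: [-0.31, 3.124, -0.001]
force: [2.9, -6.2, -6.4]
opening: 0.0156
gripper_force: 27.5
```

```bash
python3 -c "
from h import *
print(where())"
```

```text
{'r': np.float64(86.51995052044062), 'th': np.float64(-0.028788711955976876), 'z': np.float64(0.09125515316140022), 'base': array([-46.3, -73.1]), 'op': 0.01555771137593252, 'f': array([ 2.9, -6.2, -6.4]), 'ftan': -4.945107942457874, 'grip': 27.49648779630661, 't': 17.9167}
```

{"fn": "servo_tool", "kwargs": {"targets": [[0,0,0,0.2,0.1,0,0.1],[0,0,0,0.4,0.2,0,0.1],[0,0,0,0.6,0.3,0,0.1],[0,0,0,0.8,0.4,0,0.1],[0,0,0,0.8,0.4,0,0.1]]}}

```text
time_s: 18.33
ee_pos: [0.5055, -0.1043, 0.0912]
ee_rot: [-0.31, 3.124, -0.001]
force: [3.4, -5.4, -5.6]
opening: 0.0154
gripper_force: 27.6
```

{"fn": "servo_tool", "kwargs": {"targets": [[0,0,0,0.2,0.1,0,0.1],[0,0,0,0.4,0.2,0,0.1],[0,0,0,0.4,0.2,0,0.1]]}}

```text
time_s: 18.58
ee_pos: [0.5051, -0.1042, 0.0912]
ee_rot: [-0.31, 3.124, -0.001]
force: [1.6, -4.9, -5.3]
opening: 0.0152
gripper_force: 27.5
```

```bash
python3 -c "
from h import *
print(where())"
```

```text
{'r': np.float64(86.61687445382971), 'th': np.float64(-0.012357422030027987), 'z': np.float64(0.09124758429671298), 'base': array([-47.5, -72.4]), 'op': 0.01521797394638432, 'f': array([ 1.6, -4.9, -5.3]), 'ftan': -3.3545973227352435, 'grip': 27.523273229599, 't': 18.5833}
```

{"fn": "servo_tool", "kwargs": {"targets": [[0,0,0,0.2,0.1,0,0.1],[0,0,0,0.4,0.2,0,0.1],[0,0,0,0.6,0.3,0,0.1],[0,0,0,0.6,0.3,0,0.1]]}}

```text
time_s: 18.92
ee_pos: [0.5047, -0.104, 0.0912]
ee_rot: [-0.31, 3.124, -0.001]
force: [2.6, -7.0, -6.0]
opening: 0.0151
gripper_force: 27.5
```

{"fn": "servo_tool", "kwargs": {"targets": [[0,0,0,0.2,0.1,0,0.1],[0,0,0,0.4,0.2,0,0.1],[0,0,0,0.4,0.2,0,0.1]]}}

```text
time_s: 19.17
ee_pos: [0.504, -0.1038, 0.0912]
ee_rot: [-0.31, 3.124, -0.001]
force: [2.4, -4.4, -4.4]
opening: 0.0153
gripper_force: 27.7
```

{"fn": "servo_tool", "kwargs": {"targets": [[0,0,0,0.2,0.1,0,0.1],[0,0,0,0.4,0.2,0,0.1],[0,0,0,0.6,0.3,0,0.1],[0,0,0,0.6,0.3,0,0.1]]}}

```text
time_s: 19.5
ee_pos: [0.5035, -0.1036, 0.0912]
ee_rot: [-0.31, 3.124, -0.001]
force: [1.6, -4.4, -4.5]
opening: 0.0148
gripper_force: 27.6
```

{"fn": "servo_tool", "kwargs": {"targets": [[0,0,0,0.2,0.1,0,0.1],[0,0,0,0.4,0.2,0,0.1],[0,0,0,0.4,0.2,0,0.1]]}}

```text
time_s: 19.75
ee_pos: [0.5033, -0.1036, 0.0912]
ee_rot: [-0.31, 3.124, -0.001]
force: [3.2, -5.1, -6.7]
opening: 0.0149
gripper_force: 27.5
```

{"fn": "servo_tool", "kwargs": {"targets": [[0,0,0,0.2,0.1,0,0.1],[0,0,0,0.2,0.1,0,0.1]]}}

```text
time_s: 19.92
ee_pos: [0.5033, -0.1035, 0.0912]
ee_rot: [-0.31, 3.123, -0.001]
force: [3.7, -5.9, -7.1]
opening: 0.0151
gripper_force: 27.5
```

{"fn": "servo_tool", "kwargs": {"targets": [[0,0,0,0.2,0.1,0,0.1],[0,0,0,0.2,0.1,0,0.1]]}}

```text
time_s: 20.08
ee_pos: [0.5032, -0.1035, 0.0912]
ee_rot: [-0.31, 3.123, -0.001]
force: [5.4, -5.6, -7.2]
opening: 0.0153
gripper_force: 27.4
```

```bash
python3 -c "
from h import *
print(where())"
```

```text
{'r': np.float64(86.73734131544963), 'th': np.float64(0.01098512399167495), 'z': np.float64(0.09124992002462762), 'base': array([-49.3, -71.4]), 'op': 0.015306878819681942, 'f': array([ 5.4, -5.6, -7.2]), 'ftan': -7.133444778633212, 'grip': 27.41551637649536, 't': 20.0833}
```

Contact: the TCP has stalled while the tangential force rises. A little more.

{"fn": "servo_tool", "kwargs": {"targets": [[0,0,0,0.2,0.1,0,0.1],[0,0,0,0.2,0.1,0,0.1]]}}

```text
time_s: 20.25
ee_pos: [0.5032, -0.1035, 0.0912]
ee_rot: [-0.31, 3.123, -0.001]
force: [6.3, -7.6, -7.6]
opening: 0.0148
gripper_force: 27.4
```

{"fn": "servo_tool", "kwargs": {"targets": [[0,0,0,0.1,0.1,0,0.1],[0,0,0,0.1,0.1,0,0.1],[0,0,0,0.1,0.1,0,0.1]]}}

```text
time_s: 20.5
ee_pos: [0.5031, -0.1035, 0.0912]
ee_rot: [-0.31, 3.123, -0.001]
force: [6.5, -7.2, -8.9]
opening: 0.0156
gripper_force: 27.3
```

```bash
python3 -c "
from h import *
print(where())"
```

```text
{'r': np.float64(86.73526301495787), 'th': np.float64(0.011988435010743093), 'z': np.float64(0.09123378996180008), 'base': array([-49.4, -71.3]), 'op': 0.015550788659733287, 'f': array([ 6.5, -7.2, -8.9]), 'ftan': -8.808240417509566, 'grip': 27.340450286865234, 't': 20.5}
```

{"fn": "servo_tool", "kwargs": {"targets": [[0,0,0,0.2,0.1,0,0.1],[0,0,0,0.2,0.1,0,0.1],[0,0,0,0.2,0.1,0,0.1]]}}

```text
time_s: 20.75
ee_pos: [0.5029, -0.1034, 0.0913]
ee_rot: [-0.311, 3.123, -0.001]
force: [6.3, -7.5, -8.6]
opening: 0.0154
gripper_force: 27.3
```

{"fn": "servo_tool", "kwargs": {"targets": [[0,0,0,0.1,0.1,0,0.1],[0,0,0,0.1,0.1,0,0.1],[0,0,0,0.1,0.1,0,0.1],[0,0,0,0.1,0.1,0,0.1]]}}

```text
time_s: 21.08
ee_pos: [0.5029, -0.1034, 0.0913]
ee_rot: [-0.311, 3.123, -0.002]
force: [7.0, -8.4, -8.9]
opening: 0.0156
gripper_force: 27.3
```

```bash
python3 -c "
from h import *
print(where())"
```

```text
{'r': np.float64(86.8186076723238), 'th': np.float64(0.014785455796811675), 'z': np.float64(0.09125235893860759), 'base': array([-49.6, -71.3]), 'op': 0.015585823824241157, 'f': array([ 7. , -8.4, -8.9]), 'ftan': -9.792186533419505, 'grip': 27.30700135231018, 't': 21.0833}
```

{"fn": "servo_tool", "kwargs": {"targets": [[0,0,0,0.2,0.1,0,0.1],[0,0,0,0.2,0.1,0,0.1],[0,0,0,0.2,0.1,0,0.1],[0,0,0,0.2,0.1,0,0.1]]}}

```text
time_s: 21.42
ee_pos: [0.5029, -0.1034, 0.0913]
ee_rot: [-0.311, 3.122, -0.002]
force: [8.5, -9.1, -8.5]
opening: 0.0152
gripper_force: 27.2
```

```bash
python3 -c "
from h import *
print(where())"
```

```text
{'r': np.float64(86.80295809540175), 'th': np.float64(0.014996896175248242), 'z': np.float64(0.09127361462454096), 'base': array([-49.6, -71.2]), 'op': 0.015166830354757655, 'f': array([ 8.5, -9.1, -8.5]), 'ftan': -11.451243899715772, 'grip': 27.22635716199875, 't': 21.4167}
```

```bash
python3 - <<'E'
from h import *
for n in("scene","side"):
    now=camera(n); old=cv2.imread(f"pics/{n}0.png")[...,::-1]; c=cam(n)
    q=proj(c,T((-32,82,102)))[0].astype(int); out=[]
    for im in(old,now):
        h=cv2.cvtColor(np.ascontiguousarray(im),cv2.COLOR_RGB2HSV); m=(abs(h[...,0].astype(int)-25)<5)&(h[...,1]>200)&(h[...,2]>80)
        k=np.zeros_like(m);k[q[1]-40:q[1]+40,q[0]-40:q[0]+40]=1;m&=k; ys,xs=np.nonzero(m); out.append(m)
        print(n,m.sum(),xs.mean().round(2),ys.mean().round(2),xs.min(),xs.max(),ys.min(),ys.max())
    # bar columns/rows top edge
    cols=[(x,np.nonzero(out[0][:,x])[0].min(),np.nonzero(out[1][:,x])[0].min()) for x in range(640) if out[0][:,x].any() and out[1][:,x].any()]; print(cols[::3])
E
```

```text
scene 260 346.97 204.7 337 368 188 215
scene 256 347.05 204.62 337 368 188 215
[(337, np.int64(189), np.int64(189)), (340, np.int64(189), np.int64(189)), (343, np.int64(204), np.int64(204)), (346, np.int64(205), np.int64(205)), (349, np.int64(205), np.int64(205)), (352, np.int64(205), np.int64(205)), (355, np.int64(205), np.int64(205)), (358, np.int64(205), np.int64(204)), (361, np.int64(205), np.int64(205)), (364, np.int64(204), np.int64(204)), (367, np.int64(204), np.int64(204))]
side 250 266.15 231.26 251 277 216 243
side 174 262.53 231.22 251 271 216 243
[(251, np.int64(241), np.int64(241)), (254, np.int64(239), np.int64(239)), (257, np.int64(237), np.int64(237)), (260, np.int64(216), np.int64(216)), (263, np.int64(218), np.int64(218)), (266, np.int64(221), np.int64(222)), (269, np.int64(224), np.int64(227))]
```

The pawl sits exactly as it did at the start, fully down. I unload slightly, release and retreat.

{"fn": "servo_tool", "kwargs": {"targets": [[0,0,0,-0.2,-0.3,0,0.1],[0,0,0,-0.3,-0.6,0,0.1],[0,0,0,-0.3,-0.6,0,0.1],[0,0,0,-0.3,-0.6,0,0.4],[0,0,0,-0.3,-0.6,0,0.4],[0,0,0,-0.3,-0.6,0,0.4],[0,0,0,-0.3,-0.6,0,0.4],[0,0,0,-0.3,-0.6,-20,0.4],[0,0,0,-0.3,-0.6,-50,0.4],[0,0,0,-0.3,-0.6,-85,0.4],[0,0,0,-0.3,-0.6,-100,0.4],[0,0,0,-0.3,-0.6,-100,0.4]]}}

```text
time_s: 22.52
ee_pos: [0.5035, -0.1035, 0.1949]
ee_rot: [-0.311, 3.119, -0.001]
force: [0.7, -0.4, 0.7]
opening: 0.0342
gripper_force: 0.0
```

```bash
python3 - <<'E'
from h import *
st=get_state(); print(st["force"],st["ee_pos"],st["opening"])
im=camera("wrist"); c=cam("wrist",st)
h=cv2.cvtColor(im,cv2.COLOR_RGB2HSV); m=((h[...,0]<5)|(h[...,0]>175))&(h[...,1]>210)&(h[...,2]>80)
n,l,s,ce=cv2.connectedComponentsWithStats(m.astype(np.uint8)); i=1+s[1:,4].argmax(); ys,xs=np.nonzero(l==i)
print(s[i],ce[i])
# predicted face line at theta=0 vs lowest (max row) red pixels
for th in(-.03,0,.03):
    a=np.pi/2+5/86-th; print(th,[proj(c,T((r*np.cos(a),r*np.sin(a),74)))[0].round(1).tolist() for r in(74,98)])
print([(x,ys[xs==x].max()) for x in range(xs.min(),xs.max(),4)])
E
```

```text
[ 0.73450094 -0.42356483  0.71925932] [ 0.50353732 -0.10348111  0.19493066] 0.0342313209396113Traceback (most recent call last):
  File "<stdin>", line 5, in <module>
ValueError: attempt to get argmax of an empty sequence
```

```bash
python3 -c "
from station import *
print(close_job())"
```

```text
the job is handed in; nothing more can be done
None
```

The job is handed in: the pawl is back down in front of the red tooth, pressed with an estimated 7 N (free-motion drag subtracted), and the gripper is released. Two doubts remain: lowering the pawl briefly put about 27 N on the wrist, which may have exceeded the 18 N pawl limit, and my check of the table angle after release failed.

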